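# Cure the resin beaker under the lamp

### The arm

A 6-joint arm with a two-finger parallel gripper is mounted at the origin on the work surface. World frame = base frame: x ahead of the robot, y to its left, z up, the work surface at z = 0. Lengths are in m, angles in rad, forces in N, time in s.
With the tool pointing down it reaches from about 0.325 to 0.875 m from the base axis. Payload 4.4 kg.
Tool frame: the origin (TCP) lies on the centre line of the jaws, within the pads' length; the fingertips stand env.finger_overhang ahead of it and the grasp point (between the pads) lies 11 mm behind it (env.finger_overhang is the distance from the TCP to the fingertips, in m); z points along the fingers, y is the line along which they close (so a half turn about z gives the same grasp; the last joint's range is limited). The gripper opens to 85 mm and grips with 20 to 120 N. Pads are 22 mm wide; open, the fingers measure 114 mm over their backs; the gripper's body (76 mm by 85 mm) begins 54 mm behind the grasp point. The pads swing forward as they close: fully open they stand 13 mm farther back than shut.
Start: joints at [-1.341, 0.207, 1.542, -0, 1.393, -0.15], TCP at [0.213, -0.534, 0.239] pointing down, gripper open.
Joint ranges: [-2.73, 2.73], [-0.86, 2.22], [0.23, 2.46], [-1.11, 4.25], [0.08, 2.63], [-2.82, 2.82]. Speed limits (rad/s): [2.79, 2.79, 3.14, 3.14, 3.14, 3.14].

### API

Orientations are given as a rotation vector (axis times angle).
In Python, from station import get_state, eyes, ticket, env gives the robot as it stands. The module is installed in compiled form; this text tells all that it offers.
- The arm moves only by the shell command python3 -m pendant 'ROWS' [FORCE]. ROWS is JSON, a list of rows, each an object of numbers: "tx", "ty", "tz": the shift along the tool's x, y, z in mm; "rx", "ry", "rz": the turn, a rotation vector about the tool's x, y, z in rad; "jaw": the closure, from -1 (fully open) to 1 (shut). In form: [{"tx": .., "ty": .., "tz": .., "rx": .., "ry": .., "rz": .., "jaw": ..}, ...]. A call has exactly 8 rows; each row shifts and turns the commanded pose from where the row before left it, along the tool's axes as they then stand; what a row does not reach is not made up. A row lasts 1/10 s, in which the tool goes at most 50 mm and 8.59 degrees, less where a joint would pass 70% of its speed; a pose out of reach is approached as far as the arm can. A call with a gripper value outside its range is refused whole. The fingers move at their own pace and stop on an object; FORCE is the grip in N (left out, the last holds). Time passes only in rows, so rows that do not move let the fingers close, or fill a call up. It gives the time, the measured TCP pose, the force, the opening and the grip force at its end, in the units of the state.
- get_state(): the state, without advancing time (a new reading comes with each control period).
- eyes.camera(name): name is "scene" or "top" or "wrist"; returns the picture (400x640x3 uint8, red, green, blue); there is no depth.
- eyes.calibration(name): a dict with "vertical_fov" (degrees; the focal length in pixels is half the picture's height over the tangent of half this angle, whatever the lens; pixels are square), "cx", "cy" (the principal point, pixels), "rvec" (rotation vector, rad) and "tvec" (3), from world to camera coordinates, as OpenCV has them. Camera axes: x right, y down, z forward; pixel columns grow to the right and rows downward; lengths in m; the calibration is good to about 2 mm. A picture is of the moment at which its call begins: read the wrist's pose just before it. calibration takes no time and is no camera call; for the wrist camera it gives the pose at the moment of the call.
- ticket.close_job(): hands the job in; it is judged then, once.
The state is a dict: "clock": time; "joint_positions": joint angles; "joint_vel": joint speeds; "joint_torque": joint torques, N m; "tcp_pos": TCP position; "tool_rot": TCP orientation; "wrist_force": force on the tool from outside, world axes, zero at the start; "wrist_torque": the same for the moment, N m; "opening": finger opening in m; "gripper_force": force on a finger pad.
Only numpy, scipy, OpenCV 4.12 (cv2) and the standard library are available. Lean on these libraries where they do the work, as an engineer would, in place of code of your own. Each camera call takes 0.05 s, during which the arm holds its last target. There are 200 camera calls.

### The job

Pick the green resin beaker off the soldering board and, keeping it upright, stand it in the middle of the curing lamp's turntable; the uncured resin is fragile, so grip it with hardly more than the gripper's lightest force and set it down softly, without a drop or a bump. Then slide the amber hood over it until the hood is fully home, and only then press the red start button all the way down and let it come back up. Leave the silver beaker, the tweezers and the jar where they are.

Things in the scene. Friction and masses are not known exactly. Their poses are not given: they have to be found in the camera images.
- resin_beaker: green beaker of uncured resin, fragile: about 40 N on each pad cracks it, 20 to 30 N carries it; grip its upper half, so that only the finger pads touch it. Open top, 95 mm high, straight round body 50 mm across (wall 4 mm), foot 58 mm across and 8 mm high; about 90 g. Origin: centre of its underside, z up its axis. Stands on the board, on one of two places 120 mm apart
- silver_beaker: the finished silver beaker, the same shape and size as the green one (origin the same), standing at the other place on the board; to be left alone
- board: reddish-brown soldering board, fixed, 160 mm (x) by 240 mm (y), 16 mm thick; origin at the centre of its underside. The beakers stand on it at about y = +60 and -60 mm
- unit: base of the curing lamp, fixed: a white box 210 mm (x) by 320 mm (y) by 45 mm high; origin at the centre of its underside, its front (-x) towards the robot. On its deck: the turntable at (30, -80) mm, the amber hood sliding along y with its middle at x = 30 mm, and the start button at (-74, 90) mm
- turntable (a point): centre of the top face of the turntable, a dark steel disc 100 mm across (fixed, does not turn) whose top is 53 mm above the table; axes as those of the base. The open hood's front edge is 75 to 95 mm away on the +y side
- hood (a joint): travel in m of the amber hood along the base's -y direction: 0 fully open, 0.16 fully home over the turntable (end stop). It starts near open and stays where it is left; about 2 N moves it. The hood is a clear amber tunnel, 146 mm (x) by 130 mm (y) by 130 mm high, walls 4 mm, open underneath and on its -y end; its top is 176 mm above the table
- hood_handle (a point): middle of the black bar handle on top of the hood: the bar lies along the base's x, 102 mm long, 14 mm wide and 14 mm high, its middle 213 mm above the table and 30 mm clear of the hood's roof underneath; it has a post at each end (78 mm between the posts). Moves with the hood; axes as those of the base
- start (a joint): travel in m of the red start button: 0 up, 0.007 fully down; spring, 5 N at the bottom
- start_top (a point): middle of the top face of the red start button (34 mm across, in a black housing on the lamp's deck), pressed straight down
- tweezers: dark steel tweezers, 160 mm long, 12 mm high, lying on the table beyond the board; origin under the middle; leave alone
- jar: closed jar with white cap, 64 mm across, 80 mm high, standing at the back; origin under the middle; leave alone
Things that resemble listed ones, but are neither listed nor needed, are in the scene too. Several things have the shape of the resin_beaker; the one meant has the colours described above.

How it is judged:
By the outcome, as a careful person would: the job done as asked, in the order asked, and still so for the second after the job is handed in, with the robot touching nothing.
It also fails if it takes over 64 s, if anything falls off the work surface, if the arm or the gripper's body presses on something with over 40 N, if the wrist force passes 120 N, or if a joint passes its speed limit or range.

## Working session

There is one attempt and no reset: what is moved stays moved. The work goes in short steps, Python scripts to look and compute and a shell command to move; the robot and the scene stay as the last step left them, time stands still between calls to the robot, and variables do not carry over. Pictures are saved under pics/ and viewed, at most 10 in all, crops included, and the job is handed in when it is done.

```bash
mkdir -p pics; cat > h.py <<'E'
import numpy as np,cv2
from station import get_state,eyes,ticket,env
def K(c):
    f=200/np.tan(np.radians(c["vertical_fov"])/2); return np.array([[f,0,c["cx"]],[0,f,c["cy"]],[0,0,1]])
def cal(n):
    c=eyes.calibration(n); return K(c),cv2.Rodrigues(np.array(c["rvec"],float))[0],np.array(c["tvec"],float)
def ray(C,p):
    k,R,t=C; d=R.T@np.linalg.inv(k)@np.array([p[0],p[1],1.]); return -R.T@t,d/np.linalg.norm(d)
def atz(C,p,z):
    o,d=ray(C,p); return o+d*(z-o[2])/d[2]
def tri(C1,p1,C2,p2):
    o1,d1=ray(C1,p1);o2,d2=ray(C2,p2)
    s=np.linalg.lstsq(np.c_[d1,-d2],o2-o1,rcond=None)[0]
    a,b=o1+s[0]*d1,o2+s[1]*d2; return (a+b)/2,np.linalg.norm(a-b)
def proj(C,X):
    k,R,t=C; q=k@(R@np.array(X,float)+t); return q[:2]/q[2]
def save(n,f):
    im=eyes.camera(n); cv2.imwrite(f,im[:,:,::-1]); return im
E
python3 - <<'E'
from h import *
np.set_printoptions(precision=4,suppress=True)
for n in ("scene","top"):
    save(n,f"pics/{n}1.png"); C=cal(n); print(n,C[0][0,0],-C[1].T@C[2])
s=get_state(); print(s,env.finger_overhang)
E
```

```text
scene 436.63322375331023 [ 0.9176 -0.7042  1.1561]
top 452.87054645156 [ 0.5545 -0.0386  1.3241]
{'clock': 0.1, 'joint_positions': array([-1.3415,  0.2074,  1.5428, -0.    ,  1.3935, -0.1505]), 'joint_vel': array([ 0.0003, -0.0029, -0.0025,  0.0027,  0.0015, -0.0018]), 'joint_torque': array([ -0.    , -38.4093, -29.2549,  -0.0002,   0.0048,   0.    ]), 'tcp_pos': array([ 0.213 , -0.5334,  0.2382]), 'tool_rot': array([-3.083 , -0.5926,  0.0001]), 'wrist_force': array([ 0.251 ,  0.1258, -0.1997]), 'wrist_torque': array([ 0.054 , -0.0245, -0.0125]), 'gripper_force': 0.0, 'opening': 0.08546516670668822} 0.008
```

View pics/scene1.png

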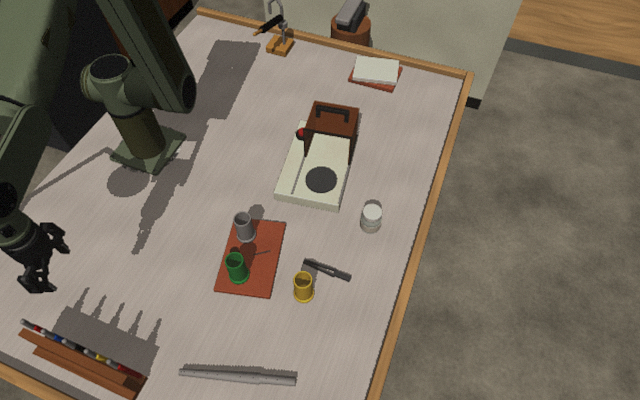

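View pics/top1.png

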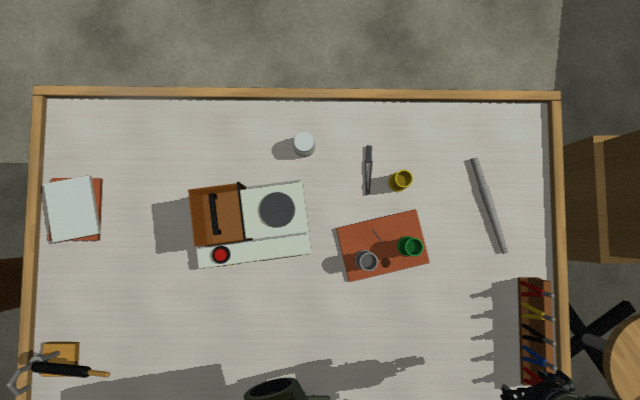

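Scene view: the green beaker is at (236,267), the silver beaker at (245,226), a yellow look-alike at (303,287), the disc at (321,180), the hood handle at (332,110) and the button at (300,134). Top view: green (411,246), silver (367,261), yellow (401,180), disc (277,210), handle (213,214), button (221,255).
Candidates for the resin beaker are green top(411,246), silver top(367,261) and yellow top(401,180). I choose green and check it in a close crop.

```bash
python3 - <<'E'
from h import *
t=cv2.imread("pics/top1.png"); s=cv2.imread("pics/scene1.png")
def crop(im,x,y,w,h,f): return cv2.resize(im[y:y+h,x:x+w],None,fx=f,fy=f,interpolation=cv2.INTER_CUBIC)
a=np.hstack([crop(t,330,205,110,80,3.6364)[:290,:400],crop(s,210,205,110,80,3.6364)[:290,:400]])
b=np.hstack([crop(t,180,175,135,100,2.963)[:296,:400],crop(s,270,95,135,120,2.963)[:296,:400]])
cv2.imwrite("pics/crops.png",np.vstack([a,b]))
for im,n in((t,"top"),(s,"scene")):
    hsv=cv2.cvtColor(im,cv2.COLOR_BGR2HSV)
    for nm,lo,hi in(("green",(50,120,30),(80,255,255)),("red",(172,150,80),(180,255,255)),("dark",(0,0,0),(180,90,85))):
        m=cv2.inRange(hsv,lo,hi); k,l,st,ce=cv2.connectedComponentsWithStats(m)
        for i in range(1,k):
            if st[i,4]>60 and (nm!="dark" or 400<st[i,4]<2500): print(n,nm,st[i],ce[i].round(1))
E
```

```text
top green [398 236  25  20 401] [409.7 246.1]
top dark [   0  163   28   96 2445] [ 12.3 208.5]
top dark [260 193  34  34 939] [276.5 209.4]
top dark [   0  307   20   93 1475] [  8.2 349.6]
top dark [ 19 351  72  27 608] [ 54.3 366.8]
top dark [243 378  88  22 908] [282.5 391.2]
scene green [225 252  24  32 329] [236.  268.8]
scene dark [335   0  34  33 406] [354.8  18.1]
scene dark [ 503   38  137   43 1818] [573.1  58.4]
scene dark [ 110  111   77   65 1620] [151.9 149.1]
scene dark [306 167  31  26 634] [320.7 179.5]
```

View pics/crops.png

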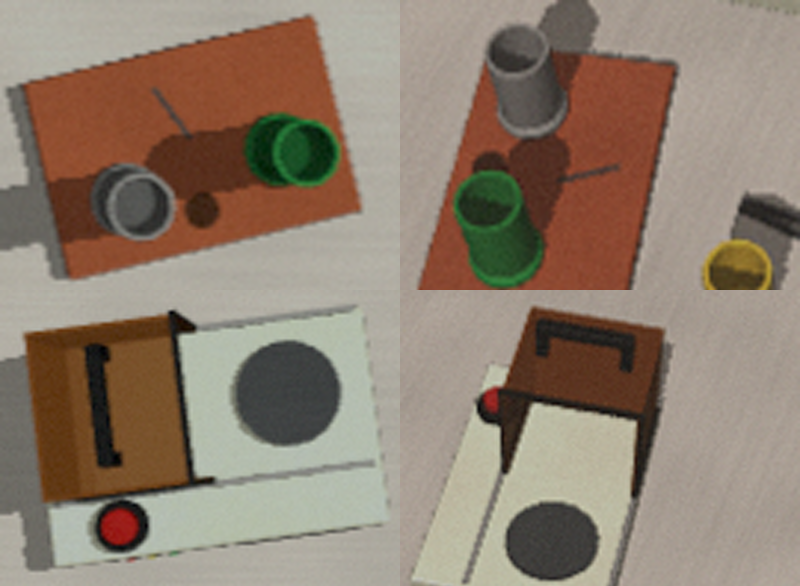

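The close crop confirms the green beaker: green rim at top (414,247) and scene (235,261). The yellow one is off the board. The handle is at top (215,214) and scene (333,110).

```bash
python3 - <<'E'
from h import *
np.set_printoptions(precision=4,suppress=True)
T,S=cal("top"),cal("scene")
for n,a,b in(("green rim",(413.9,246.8),(234.75,260.8)),("silver rim",(367.9,261.4),(242.7,218.8)),("handle",(214.8,214.1),(332.8,109.9)),("disc",(276.7,209.5),(320.9,179.5))):
    print(n,*tri(T,a,S,b))
print("button z.06",atz(T,(220.2,254.3),.06))
c=lambda x,y:(180+x/2.963,175+(y-290)/2.963)
p,q=atz(T,c(55,568),.045),atz(T,c(387,521),.045); d=p-q; print("unit front",p,q,np.degrees(np.arctan2(d[1],d[0]))-90,np.linalg.norm(d))
p,q=atz(T,c(96,350),.22),atz(T,c(110,464),.22); d=p-q; print("handle dir",np.degrees(np.arctan2(d[1],d[0])),np.linalg.norm(d))
c=lambda x,y:(330+x/3.6364,205+y/3.6364)
p,q=atz(T,c(68,279),.016),atz(T,c(360,210),.016); d=p-q; print("board",np.degrees(np.arctan2(d[1],d[0]))-90,np.linalg.norm(d))
g=get_state();R=cv2.Rodrigues(np.array(g["tool_rot"]))[0];print(R)
E
```

```text
green rim [ 0.5196 -0.3151  0.102 ] 0.001819467892445079
silver rim [ 0.4797 -0.1911  0.1022] 0.0009307591432913108
handle [0.6005 0.1981 0.2121] 0.002892367908617171
disc [0.6195 0.0588 0.0436] 0.0013130022148311847
button z.06 [0.4943 0.2123 0.06  ]
unit front [0.4531 0.2745 0.045 ] [ 0.4985 -0.0375  0.045 ] 8.28248520777855 0.3152928254463914
handle dir 8.293202474158102 0.0944123235973751
board 13.342805271077012 0.23758012440774529
[[ 0.9287  0.3708 -0.0005]
 [ 0.3708 -0.9287  0.002 ]
 [ 0.0003 -0.0021 -1.    ]]
```

```bash
python3 -m pendant '[{"tx":40,"ty":-9,"tz":-5},{"tx":40,"ty":-9,"tz":-5},{"tx":40,"ty":-9,"tz":-5},{"tx":40,"ty":-9,"tz":-5},{"tx":40,"ty":-9,"tz":-5},{"tx":40,"ty":-9,"tz":-5},{"tx":40,"ty":-9,"tz":-5},{"tx":40,"ty":-9,"tz":-5}]' 20
python3 -m pendant '[{"rz":-0.149},{"rz":-0.149},{"rz":-0.149},{"rz":-0.149},{"rz":-0.149},{"rz":-0.149},{"rz":-0.149},{"rz":-0.149}]'
python3 -m pendant '[{"rz":-0.143},{},{},{},{},{},{},{}]'
python3 - <<'E'
from h import *
np.set_printoptions(precision=4,suppress=True)
g=get_state();R=cv2.Rodrigues(np.array(g["tool_rot"]))[0]
C=cal("wrist"); save("wrist","pics/w1.png")
print(g["clock"],g["tcp_pos"],R,"cam",-C[1].T@C[2],C[1][2],C[0][0,0]); print(proj(C,[.5196,-.315,.107]),proj(C,g["tcp_pos"]))
E
```

```text
0.1 [ 0.213  -0.5334  0.2382] [[ 0.9287  0.3708 -0.0005]
 [ 0.3708 -0.9287  0.002 ]
 [ 0.0003 -0.0021 -1.    ]] cam [ 0.2851 -0.5044  0.3722] [-0.2819 -0.1097 -0.9532] 303.8975942983678
[ 162.1106 -444.3405] [325.9475 272.6211]invalid input
invalid input
invalid input
```

View pics/w1.png

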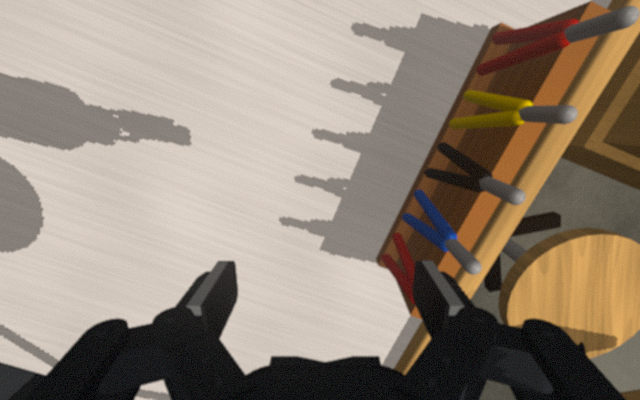

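The picture was taken at the start pose because the rows were refused, so it shows only the plier rack and the open fingers around (320,290). I'll retype the rows with every field filled in.

```bash
python3 -m pendant '[{"tx":40,"ty":-9,"tz":-5,"rx":0,"ry":0,"rz":0,"jaw":-1},{"tx":40,"ty":-9,"tz":-5,"rx":0,"ry":0,"rz":0,"jaw":-1},{"tx":40,"ty":-9,"tz":-5,"rx":0,"ry":0,"rz":0,"jaw":-1},{"tx":40,"ty":-9,"tz":-5,"rx":0,"ry":0,"rz":0,"jaw":-1},{"tx":40,"ty":-9,"tz":-5,"rx":0,"ry":0,"rz":0,"jaw":-1},{"tx":40,"ty":-9,"tz":-5,"rx":0,"ry":0,"rz":0,"jaw":-1},{"tx":40,"ty":-9,"tz":-5,"rx":0,"ry":0,"rz":0,"jaw":-1},{"tx":40,"ty":-9,"tz":-5,"rx":0,"ry":0,"rz":0,"jaw":-1}]' 20
python3 -m pendant '[{"tx":0,"ty":0,"tz":0,"rx":0,"ry":0,"rz":-0.149,"jaw":-1},{"tx":0,"ty":0,"tz":0,"rx":0,"ry":0,"rz":-0.149,"jaw":-1},{"tx":0,"ty":0,"tz":0,"rx":0,"ry":0,"rz":-0.149,"jaw":-1},{"tx":0,"ty":0,"tz":0,"rx":0,"ry":0,"rz":-0.149,"jaw":-1},{"tx":0,"ty":0,"tz":0,"rx":0,"ry":0,"rz":-0.149,"jaw":-1},{"tx":0,"ty":0,"tz":0,"rx":0,"ry":0,"rz":-0.149,"jaw":-1},{"tx":0,"ty":0,"tz":0,"rx":0,"ry":0,"rz":-0.149,"jaw":-1},{"tx":0,"ty":0,"tz":0,"rx":0,"ry":0,"rz":-0.149,"jaw":-1}]'
cat >> h.py <<'E'
def look(f,pts={}):
    np.set_printoptions(precision=4,suppress=True)
    g=get_state();R=cv2.Rodrigues(np.array(g["tool_rot"]))[0];C=cal("wrist"); im=save("wrist",f)
    print(g["clock"],g["tcp_pos"],"R",R.ravel(),"cam",-C[1].T@C[2])
    for n,p in pts.items(): print(n,proj(C,p))
    np.savez(f.replace("png","npz"),k=C[0],R=C[1],t=C[2],tcp=g["tcp_pos"]); return im
def ld(f):
    d=np.load(f); return d["k"],d["R"],d["t"]
def totool(dx):
    R=cv2.Rodrigues(np.array(get_state()["tool_rot"]))[0]; return R.T@np.array(dx)*1000
E
python3 - <<'E'
from h import *
look("pics/w2.png",{"rim":[.5196,-.315,.107],"silver":[.48,-.191,.107]})
E
```

```text
clock: 0.95
tcp_pos: [0.4847, -0.3472, 0.2791]
tool_rot: [-3.085, -0.593, 0.001]
wrist_force: [0.6, 0.2, -0.2]
opening: 0.0854
gripper_force: 0.0
clock: 1.75
tcp_pos: [0.4835, -0.3483, 0.2787]
tool_rot: [-2.213, -2.229, -0.0]
wrist_force: [0.7, 0.1, -0.1]
opening: 0.0853
gripper_force: 0.0
1.75 [ 0.4835 -0.3483  0.2787] R [-0.0072  1.     -0.0008  1.      0.0072  0.0008  0.0008 -0.0008 -1.    ] cam [ 0.483  -0.2704  0.4127]
rim [361.11   155.7503]
silver [322.0088  14.2733]
```

```bash
python3 -m pendant '[{"tx":17,"ty":18,"tz":0,"rx":0,"ry":0,"rz":0,"jaw":-1},{"tx":16,"ty":18,"tz":0,"rx":0,"ry":0,"rz":0,"jaw":-1},{"tx":0,"ty":0,"tz":0,"rx":0,"ry":0,"rz":-0.14,"jaw":-1},{"tx":0,"ty":0,"tz":15,"rx":0,"ry":0,"rz":0,"jaw":-1},{"tx":0,"ty":0,"tz":15,"rx":0,"ry":0,"rz":0,"jaw":-1},{"tx":0,"ty":0,"tz":10,"rx":0,"ry":0,"rz":0,"jaw":-1},{"tx":0,"ty":0,"tz":0,"rx":0,"ry":0,"rz":0,"jaw":-1},{"tx":0,"ty":0,"tz":0,"rx":0,"ry":0,"rz":0,"jaw":-1}]'
python3 - <<'E'
from h import *
look("pics/w3.png",{"rim":[.5196,-.315,.107],"silver":[.48,-.191,.107]})
a,b=cv2.imread("pics/w2.png"),cv2.imread("pics/w3.png")
cv2.imwrite("pics/w23.png",np.hstack([cv2.resize(x[60:360,160:480],(400,375)) for x in(a,b)]))
for im in(a,b):
    m=cv2.inRange(cv2.cvtColor(im,cv2.COLOR_BGR2HSV),(50,120,20),(80,255,255)); k,l,st,ce=cv2.connectedComponentsWithStats(m)
    i=1+st[1:,4].argmax(); print(st[i],ce[i])
E
```

```text
clock: 2.6
tcp_pos: [0.5191, -0.3156, 0.2384]
tool_rot: [-2.06, -2.37, 0.0]
wrist_force: [0.3, -0.7, -0.3]
opening: 0.0854
gripper_force: 0.0
2.6 [ 0.5191 -0.3156  0.2384] R [-0.139   0.9903 -0.0012  0.9903  0.139   0.001   0.0011 -0.001  -1.    ] cam [ 0.5085 -0.2384  0.3724]
rim [325.4844 198.2311]
silver [297.2535  40.7848]
[ 332  123   54   56 1473] [356.2756 148.1426]
[ 299  154   53   69 1725] [325.4064 183.8087]
```

View pics/w23.png

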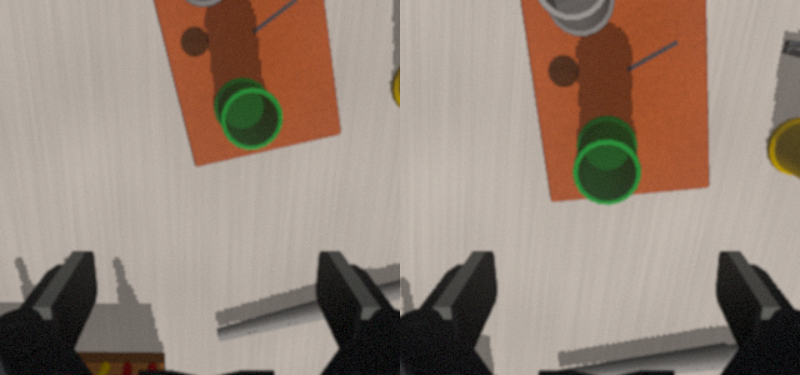

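Two wrist views: the green rim centre is at (360,154.4) in w2 and (325.6,196.8) in w3, both within 1.5 px of prediction.

```bash
python3 - <<'E'
from h import *
np.set_printoptions(precision=4,suppress=True)
A,B,T=ld("pics/w2.npz"),ld("pics/w3.npz"),cal("top")
print(tri(A,(360,154.4),B,(325.6,196.8)),tri(T,(413.9,246.8),B,(325.6,196.8)),tri(T,(413.9,246.8),A,(360,154.4)))
for C,p in((A,(360,154.4)),(B,(325.6,196.8)),(T,(413.9,246.8))): print(atz(C,p,.107),atz(C,p,.111))
print(totool([.52-.5191,-.3145+.3156,0]))
E
```

```text
(array([ 0.5192, -0.3144,  0.1036]), np.float64(0.0009429328743359781)) (array([ 0.5193, -0.3141,  0.1068]), np.float64(0.0009064256456097168)) (array([ 0.5187, -0.3141,  0.1064]), np.float64(0.0008989912855235431))
[ 0.5184 -0.3137  0.107 ] [ 0.518  -0.3131  0.111 ]
[ 0.5195 -0.3136  0.107 ] [ 0.5194 -0.3125  0.111 ]
[ 0.519  -0.3144  0.107 ] [ 0.5191 -0.3135  0.111 ]
[ 0.9639  1.0444 -0.    ]
```

```bash
python3 -m pendant '[{"tx":2,"ty":0,"tz":24,"rx":0,"ry":0,"rz":0,"jaw":-1},{"tx":0,"ty":0,"tz":24,"rx":0,"ry":0,"rz":0,"jaw":-1},{"tx":0,"ty":0,"tz":24,"rx":0,"ry":0,"rz":0,"jaw":-1},{"tx":0,"ty":0,"tz":24,"rx":0,"ry":0,"rz":0,"jaw":-1},{"tx":0,"ty":0,"tz":24,"rx":0,"ry":0,"rz":0,"jaw":-1},{"tx":0,"ty":0,"tz":24,"rx":0,"ry":0,"rz":0,"jaw":-1},{"tx":0,"ty":0,"tz":17,"rx":0,"ry":0,"rz":0,"jaw":-1},{"tx":0,"ty":0,"tz":0,"rx":0,"ry":0,"rz":0,"jaw":-1}]' 22
python3 -m pendant '[{"tx":0,"ty":0,"tz":0,"rx":0,"ry":0,"rz":0,"jaw":-0.5},{"tx":0,"ty":0,"tz":0,"rx":0,"ry":0,"rz":0,"jaw":-0.3},{"tx":0,"ty":0,"tz":0,"rx":0,"ry":0,"rz":0,"jaw":-0.1},{"tx":0,"ty":0,"tz":0,"rx":0,"ry":0,"rz":0,"jaw":0.1},{"tx":0,"ty":0,"tz":0,"rx":0,"ry":0,"rz":0,"jaw":0.3},{"tx":0,"ty":0,"tz":0,"rx":0,"ry":0,"rz":0,"jaw":1},{"tx":0,"ty":0,"tz":0,"rx":0,"ry":0,"rz":0,"jaw":1},{"tx":0,"ty":0,"tz":0,"rx":0,"ry":0,"rz":0,"jaw":1}]' 22
```

```text
clock: 3.45
tcp_pos: [0.5179, -0.3125, 0.076]
tool_rot: [-2.057, -2.368, 0.0]
wrist_force: [0.6, 0.6, -1.4]
opening: 0.0854
gripper_force: 0.0
clock: 4.25
tcp_pos: [0.5205, -0.3145, 0.0802]
tool_rot: [2.057, 2.37, 0.0]
wrist_force: [-0.6, -0.5, 6.1]
opening: 0.0484
gripper_force: 25.6
```

```bash
python3 -m pendant '[{"tx":0,"ty":0,"tz":0,"rx":0,"ry":0,"rz":0,"jaw":1},{"tx":0,"ty":0,"tz":-1,"rx":0,"ry":0,"rz":0,"jaw":1},{"tx":0,"ty":0,"tz":-1,"rx":0,"ry":0,"rz":0,"jaw":1},{"tx":0,"ty":0,"tz":-2,"rx":0,"ry":0,"rz":0,"jaw":1},{"tx":0,"ty":0,"tz":-4,"rx":0,"ry":0,"rz":0,"jaw":1},{"tx":0,"ty":0,"tz":-6,"rx":0,"ry":0,"rz":0,"jaw":1},{"tx":0,"ty":0,"tz":-8,"rx":0,"ry":0,"rz":0,"jaw":1},{"tx":0,"ty":0,"tz":-8,"rx":0,"ry":0,"rz":0,"jaw":1}]'
python3 - <<'E'
from h import *
g=get_state();print(g["wrist_force"],g["wrist_torque"],g["tcp_pos"],g["opening"],g["gripper_force"])
E
```

```text
clock: 5.05
tcp_pos: [0.5194, -0.3136, 0.109]
tool_rot: [2.059, 2.372, 0.0]
wrist_force: [0.3, 0.4, -0.5]
opening: 0.0488
gripper_force: 25.4
[ 0.25816818  0.35709896 -0.4860414 ] [-0.0623006  -0.03750174  0.02036257] [ 0.51941754 -0.31356914  0.10904728] 0.04882074472007178 25.36134927155217
```

```bash
python3 - <<'E'
from h import *
np.set_printoptions(precision=4,suppress=True)
for n,r in(("top",(245,180,65,65)),("scene",(300,160,45,42))):
    im=cv2.imread(f"pics/{n}1.png"); x,y,w,h=r; c=cv2.cvtColor(im[y:y+h,x:x+w],cv2.COLOR_BGR2GRAY)
    m=(c<115).astype(np.uint8); cs=max(cv2.findContours(m,0,1)[0],key=cv2.contourArea); e=cv2.fitEllipse(cs); p=np.array(e[0])+(x,y)
    print(n,p,e[1],atz(cal(n),p,.053),atz(cal(n),p,.045))
print(totool([0,0.373,0]),totool([.1,0,0]))
E
python3 -m pendant '[{"tx":0,"ty":0,"tz":-10,"rx":0,"ry":0,"rz":0,"jaw":1},{"tx":0,"ty":0,"tz":-14,"rx":0,"ry":0,"rz":0,"jaw":1},{"tx":0,"ty":0,"tz":-16,"rx":0,"ry":0,"rz":0,"jaw":1},{"tx":0,"ty":0,"tz":-16,"rx":0,"ry":0,"rz":0,"jaw":1},{"tx":0,"ty":0,"tz":-14,"rx":0,"ry":0,"rz":0,"jaw":1},{"tx":0,"ty":0,"tz":-8,"rx":0,"ry":0,"rz":0,"jaw":1},{"tx":0,"ty":0,"tz":-2,"rx":0,"ry":0,"rz":0,"jaw":1},{"tx":0,"ty":0,"tz":0,"rx":0,"ry":0,"rz":0,"jaw":1}]'
```

```text
top [276.2899 209.4249] (34.26460647583008, 35.396202087402344) [0.6198 0.0596 0.053 ] [0.6202 0.0602 0.045 ]
scene [320.8183 179.4564] (25.673171997070312, 30.892807006835938) [0.6211 0.0521 0.053 ] [0.619  0.0576 0.045 ]
[369.3015  52.3963  -0.0454] [-14.0473  99.0085   0.0158]
clock: 5.85
tcp_pos: [0.5193, -0.3135, 0.1885]
tool_rot: [2.059, 2.372, -0.0]
wrist_force: [0.5, -0.9, -1.2]
opening: 0.0485
gripper_force: 25.4
```

```bash
python3 -m pendant '[{"tx":8,"ty":5,"tz":0,"rx":0,"ry":0,"rz":0,"jaw":1},{"tx":20,"ty":12,"tz":0,"rx":0,"ry":0,"rz":0,"jaw":1},{"tx":36,"ty":20,"tz":0,"rx":0,"ry":0,"rz":0,"jaw":1},{"tx":40,"ty":23,"tz":0,"rx":0,"ry":0,"rz":0,"jaw":1},{"tx":40,"ty":23,"tz":0,"rx":0,"ry":0,"rz":0,"jaw":1},{"tx":36,"ty":20,"tz":0,"rx":0,"ry":0,"rz":0,"jaw":1},{"tx":20,"ty":12,"tz":0,"rx":0,"ry":0,"rz":0,"jaw":1},{"tx":8,"ty":6,"tz":0,"rx":0,"ry":0,"rz":0,"jaw":1}]'
python3 - <<'E'
from h import *
look("pics/w4.png",{"disc":[.62,.0596,.053],"handle":[.6,.198,.213]})
E
python3 -m pendant '[{"tx":0,"ty":0,"tz":-4,"rx":0,"ry":0,"rz":0,"jaw":1},{"tx":5,"ty":2,"tz":-10,"rx":0,"ry":0,"rz":0,"jaw":1},{"tx":14,"ty":2,"tz":-10,"rx":0,"ry":0,"rz":0,"jaw":1},{"tx":20,"ty":2,"tz":-6,"rx":0,"ry":0,"rz":0,"jaw":1},{"tx":20,"ty":2,"tz":0,"rx":0,"ry":0,"rz":0,"jaw":1},{"tx":14,"ty":2,"tz":0,"rx":0,"ry":0,"rz":0,"jaw":1},{"tx":5,"ty":0,"tz":0,"rx":0,"ry":0,"rz":0,"jaw":1},{"tx":0,"ty":0,"tz":0,"rx":0,"ry":0,"rz":0,"jaw":1}]'
python3 - <<'E'
from h import *
look("pics/w5.png",{"disc":[.62,.0596,.053],"handle":[.6,.198,.213],"rimheld":np.array(get_state()["tcp_pos"])+[0,0,.032],"foot+":np.array(get_state()["tcp_pos"])+[0,0.029,-.0625]})
a,b=cv2.imread("pics/w4.png"),cv2.imread("pics/w5.png")
cv2.imwrite("pics/w45.png",np.hstack([cv2.resize(x[0:400,120:520],(400,400)) for x in(a,b)]))
E
```

```text
clock: 6.65
tcp_pos: [0.6099, -0.0871, 0.1871]
tool_rot: [-2.054, -2.374, 0.001]
wrist_force: [-1.0, -0.6, -0.9]
opening: 0.0484
gripper_force: 25.4
6.65 [ 0.6099 -0.0871  0.1871] R [-0.1441  0.9896 -0.0021  0.9896  0.1441  0.0013  0.0016 -0.0018 -1.    ] cam [ 0.599  -0.0101  0.3212]
disc [364.9074  20.0063]
handle [  552.8215 -1486.8674]
clock: 7.5
tcp_pos: [0.6087, -0.0115, 0.2186]
tool_rot: [2.058, 2.373, -0.0]
wrist_force: [0.5, 0.6, -0.0]
opening: 0.0491
gripper_force: 25.4
7.5 [ 0.6087 -0.0115  0.2186] R [-0.1413  0.99    0.0001  0.99    0.1413 -0.0002 -0.0003  0.0001 -1.    ] cam [0.5978 0.0658 0.3525]
disc [346.922  118.7787]
handle [ 391.8913 -337.3694]
rimheld [324.7177 314.6358]
foot+ [330.7851 186.383 ]
```

View pics/w45.png

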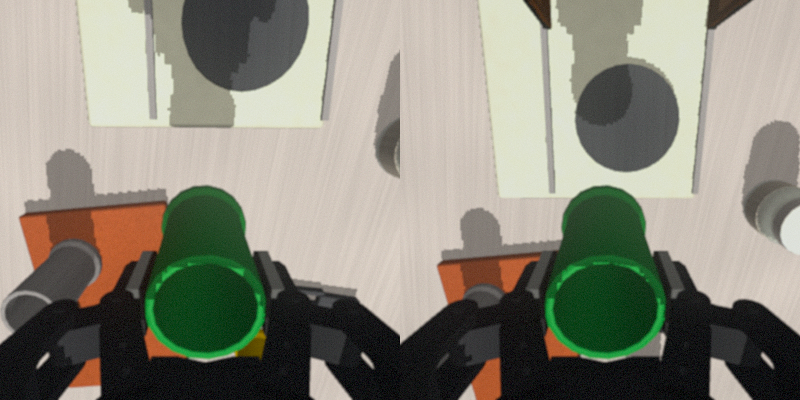

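The wrist views show the disc centred at (347,118) in w5, against a prediction of (346.9,118.8). The held beaker looks upright, with its rim at about (326,309) and foot edge at (330,186), as predicted.

```bash
python3 - <<'E'
from h import *
np.set_printoptions(precision=4,suppress=True)
print(tri(cal("top"),(276.29,209.42),ld("pics/w5.npz"),(347,118)), tri(ld("pics/w4.npz"),(363,92),ld("pics/w5.npz"),(346.5,172)))
print(get_state()["tcp_pos"])
E
python3 -m pendant '[{"tx":5,"ty":2,"tz":0,"rx":0,"ry":0,"rz":0,"jaw":1},{"tx":14,"ty":4,"tz":0,"rx":0,"ry":0,"rz":0,"jaw":1},{"tx":18,"ty":5,"tz":0,"rx":0,"ry":0,"rz":0,"jaw":1},{"tx":16,"ty":5,"tz":4,"rx":0,"ry":0,"rz":0,"jaw":1},{"tx":11,"ty":4,"tz":10,"rx":0,"ry":0,"rz":0,"jaw":1},{"tx":5,"ty":1,"tz":16,"rx":0,"ry":0,"rz":0,"jaw":1},{"tx":0,"ty":0,"tz":14,"rx":0,"ry":0,"rz":0,"jaw":1},{"tx":0,"ty":0,"tz":6,"rx":0,"ry":0,"rz":0,"jaw":1}]'
python3 -m pendant '[{"tx":0,"ty":0,"tz":6,"rx":0,"ry":0,"rz":0,"jaw":1},{"tx":0,"ty":0,"tz":8,"rx":0,"ry":0,"rz":0,"jaw":1},{"tx":0,"ty":0,"tz":8,"rx":0,"ry":0,"rz":0,"jaw":1},{"tx":0,"ty":0,"tz":6,"rx":0,"ry":0,"rz":0,"jaw":1},{"tx":0,"ty":0,"tz":4,"rx":0,"ry":0,"rz":0,"jaw":1},{"tx":0,"ty":0,"tz":2,"rx":0,"ry":0,"rz":0,"jaw":1},{"tx":0,"ty":0,"tz":0,"rx":0,"ry":0,"rz":0,"jaw":1},{"tx":0,"ty":0,"tz":0,"rx":0,"ry":0,"rz":0,"jaw":1}]'
python3 - <<'E'
from h import *
im=look("pics/w6.png")
E
```

```text
(array([0.6203, 0.0601, 0.0462]), np.float64(0.00033207431645919925)) (array([0.6284, 0.0081, 0.0483]), np.float64(0.00015002283853670053))
[ 0.6088 -0.0121  0.2184]
clock: 8.35
tcp_pos: [0.6179, 0.0592, 0.1646]
tool_rot: [-2.057, -2.369, 0.006]
wrist_force: [-0.8, -0.4, -1.5]
opening: 0.0484
gripper_force: 25.4
clock: 9.15
tcp_pos: [0.6202, 0.0593, 0.1346]
tool_rot: [2.059, 2.372, 0.001]
wrist_force: [0.0, -0.3, -0.5]
opening: 0.0485
gripper_force: 25.4
9.15 [0.6202 0.0593 0.1346] R [-0.1406  0.9901  0.0006  0.9901  0.1406 -0.     -0.0001  0.0006 -1.    ] cam [0.6093 0.1366 0.2686]
```

```bash
python3 -m pendant '[{"tx":0,"ty":0,"tz":2,"rx":0,"ry":0,"rz":0,"jaw":1},{"tx":0,"ty":0,"tz":3,"rx":0,"ry":0,"rz":0,"jaw":1},{"tx":0,"ty":0,"tz":3,"rx":0,"ry":0,"rz":0,"jaw":1},{"tx":0,"ty":0,"tz":2,"rx":0,"ry":0,"rz":0,"jaw":1},{"tx":0,"ty":0,"tz":2,"rx":0,"ry":0,"rz":0,"jaw":1},{"tx":0,"ty":0,"tz":1,"rx":0,"ry":0,"rz":0,"jaw":1},{"tx":0,"ty":0,"tz":0,"rx":0,"ry":0,"rz":0,"jaw":1},{"tx":0,"ty":0,"tz":0,"rx":0,"ry":0,"rz":0,"jaw":1}]'
python3 -m pendant '[{"tx":0,"ty":0,"tz":0.4,"rx":0,"ry":0,"rz":0,"jaw":1},{"tx":0,"ty":0,"tz":0.4,"rx":0,"ry":0,"rz":0,"jaw":1},{"tx":0,"ty":0,"tz":0.4,"rx":0,"ry":0,"rz":0,"jaw":1},{"tx":0,"ty":0,"tz":0.4,"rx":0,"ry":0,"rz":0,"jaw":1},{"tx":0,"ty":0,"tz":0.4,"rx":0,"ry":0,"rz":0,"jaw":1},{"tx":0,"ty":0,"tz":0.4,"rx":0,"ry":0,"rz":0,"jaw":1},{"tx":0,"ty":0,"tz":0,"rx":0,"ry":0,"rz":0,"jaw":1},{"tx":0,"ty":0,"tz":0,"rx":0,"ry":0,"rz":0,"jaw":1}]'
```

```text
clock: 10.0
tcp_pos: [0.62, 0.0593, 0.1213]
tool_rot: [2.059, 2.372, 0.0]
wrist_force: [-0.2, -0.6, -0.8]
opening: 0.0482
gripper_force: 25.4
clock: 10.8
tcp_pos: [0.62, 0.0593, 0.1189]
tool_rot: [2.059, 2.372, 0.0]
wrist_force: [0.0, 0.5, -1.2]
opening: 0.049
gripper_force: 25.4
```

```bash
python3 -m pendant '[{"tx":0,"ty":0,"tz":0.3,"rx":0,"ry":0,"rz":0,"jaw":1},{"tx":0,"ty":0,"tz":0.3,"rx":0,"ry":0,"rz":0,"jaw":1},{"tx":0,"ty":0,"tz":0.3,"rx":0,"ry":0,"rz":0,"jaw":1},{"tx":0,"ty":0,"tz":0.3,"rx":0,"ry":0,"rz":0,"jaw":1},{"tx":0,"ty":0,"tz":0.3,"rx":0,"ry":0,"rz":0,"jaw":1},{"tx":0,"ty":0,"tz":0,"rx":0,"ry":0,"rz":0,"jaw":1},{"tx":0,"ty":0,"tz":0,"rx":0,"ry":0,"rz":0,"jaw":1},{"tx":0,"ty":0,"tz":0,"rx":0,"ry":0,"rz":0,"jaw":1}]'
```

```text
clock: 11.6
tcp_pos: [0.62, 0.0594, 0.1174]
tool_rot: [2.059, 2.372, 0.0]
wrist_force: [0.7, 0.1, -1.1]
opening: 0.0485
gripper_force: 25.4
```

```bash
python3 -m pendant '[{"tx":0,"ty":0,"tz":0.2,"rx":0,"ry":0,"rz":0,"jaw":1},{"tx":0,"ty":0,"tz":0.2,"rx":0,"ry":0,"rz":0,"jaw":1},{"tx":0,"ty":0,"tz":0.2,"rx":0,"ry":0,"rz":0,"jaw":1},{"tx":0,"ty":0,"tz":0.2,"rx":0,"ry":0,"rz":0,"jaw":1},{"tx":0,"ty":0,"tz":0.2,"rx":0,"ry":0,"rz":0,"jaw":1},{"tx":0,"ty":0,"tz":0,"rx":0,"ry":0,"rz":0,"jaw":1},{"tx":0,"ty":0,"tz":0,"rx":0,"ry":0,"rz":0,"jaw":1},{"tx":0,"ty":0,"tz":0,"rx":0,"ry":0,"rz":0,"jaw":1}]'
```

```text
clock: 12.4
tcp_pos: [0.62, 0.0593, 0.1173]
tool_rot: [2.059, 2.372, 0.0]
wrist_force: [-3.1, -0.0, 6.4]
opening: 0.0483
gripper_force: 25.9
```

Contact has been made with the turntable (+7 N). I'll relax it slightly and open slowly.

```bash
python3 -m pendant '[{"tx":0,"ty":0,"tz":-0.3,"rx":0,"ry":0,"rz":0,"jaw":1},{"tx":0,"ty":0,"tz":0,"rx":0,"ry":0,"rz":0,"jaw":-0.1},{"tx":0,"ty":0,"tz":0,"rx":0,"ry":0,"rz":0,"jaw":-0.2},{"tx":0,"ty":0,"tz":0,"rx":0,"ry":0,"rz":0,"jaw":-0.3},{"tx":0,"ty":0,"tz":0,"rx":0,"ry":0,"rz":0,"jaw":-0.4},{"tx":0,"ty":0,"tz":0,"rx":0,"ry":0,"rz":0,"jaw":-0.6},{"tx":0,"ty":0,"tz":0,"rx":0,"ry":0,"rz":0,"jaw":-0.8},{"tx":0,"ty":0,"tz":0,"rx":0,"ry":0,"rz":0,"jaw":-1}]'
python3 -m pendant '[{"tx":0,"ty":0,"tz":0,"rx":0,"ry":0,"rz":0,"jaw":-1},{"tx":0,"ty":0,"tz":0,"rx":0,"ry":0,"rz":0,"jaw":-1},{"tx":0,"ty":0,"tz":-10,"rx":0,"ry":0,"rz":0,"jaw":-1},{"tx":0,"ty":0,"tz":-20,"rx":0,"ry":0,"rz":0,"jaw":-1},{"tx":0,"ty":0,"tz":-35,"rx":0,"ry":0,"rz":0,"jaw":-1},{"tx":0,"ty":0,"tz":-35,"rx":0,"ry":0,"rz":0,"jaw":-1},{"tx":0,"ty":0,"tz":-35,"rx":0,"ry":0,"rz":0,"jaw":-1},{"tx":0,"ty":0,"tz":-15,"rx":0,"ry":0,"rz":0,"jaw":-1}]'
python3 - <<'E'
from h import *
H=[.6005,.1985,.213]
look("pics/w7.png",{"disc":[.62,.0596,.053],"handle":H,"rim":[.62,.0596,.148]})
save("top","pics/top2.png")
t=cv2.imread("pics/top2.png"); w=cv2.imread("pics/w7.png")
print("top rim pred",proj(cal("top"),[.62,.0596,.148]))
cv2.imwrite("pics/c7.png",np.hstack([w[:, 120:520],cv2.resize(t[170:280,180:290],(400,400),interpolation=cv2.INTER_CUBIC)]))
E
```

```text
clock: 13.2
tcp_pos: [0.62, 0.0593, 0.1166]
tool_rot: [-2.059, -2.372, 0.0]
wrist_force: [-0.5, -0.7, -0.2]
opening: 0.0851
gripper_force: 0.0
clock: 14.0
tcp_pos: [0.6221, 0.0593, 0.2723]
tool_rot: [2.055, 2.367, 0.008]
wrist_force: [0.1, -1.2, 0.3]
opening: 0.0854
gripper_force: 0.0
14.0 [0.6221 0.0593 0.2723] R [-0.1406  0.99    0.0085  0.9901  0.1406 -0.0004 -0.0015  0.0083 -1.    ] cam [0.61   0.1366 0.4061]
disc [321.471  176.9002]
handle [320.1359 -13.0129]
rim [321.2878 200.0056]
top rim pred [273.4793 207.4443]
```

View pics/c7.png

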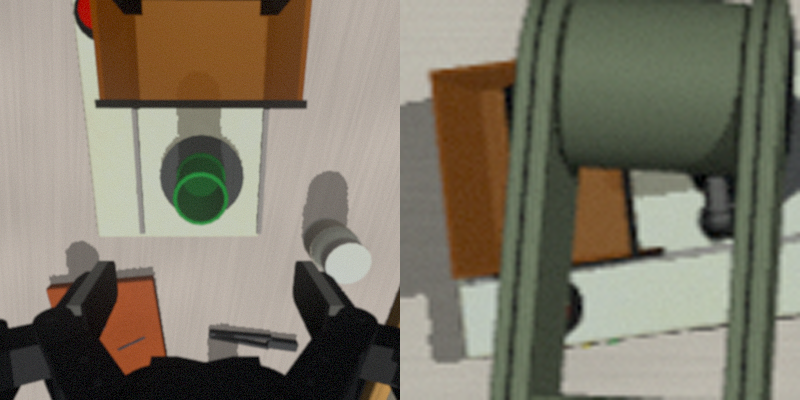

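The beaker stands upright and central, with its rim at (321,199) against a prediction of (321.3,200). The top view is blocked by the arm. Next I go behind the handle with shut fingers.

```bash
python3 -m pendant '[{"tx":10,"ty":0,"tz":0,"rx":0,"ry":0,"rz":0,"jaw":1},{"tx":25,"ty":0,"tz":0,"rx":0,"ry":0,"rz":0,"jaw":1},{"tx":32,"ty":0,"tz":0,"rx":0,"ry":0,"rz":0,"jaw":1},{"tx":32,"ty":0,"tz":0,"rx":0,"ry":0,"rz":0,"jaw":1},{"tx":32,"ty":0,"tz":0,"rx":0,"ry":0,"rz":0,"jaw":1},{"tx":32,"ty":0,"tz":0,"rx":0,"ry":0,"rz":0,"jaw":1},{"tx":22,"ty":0,"tz":0,"rx":0,"ry":0,"rz":0,"jaw":1},{"tx":10,"ty":0,"tz":0,"rx":0,"ry":0,"rz":0,"jaw":1}]'
python3 -m pendant '[{"tx":0,"ty":0,"tz":0,"rx":0,"ry":0,"rz":0,"jaw":1},{"tx":0,"ty":0,"tz":5,"rx":0,"ry":0,"rz":0,"jaw":1},{"tx":0,"ty":0,"tz":12,"rx":0,"ry":0,"rz":0,"jaw":1},{"tx":0,"ty":0,"tz":15,"rx":0,"ry":0,"rz":0,"jaw":1},{"tx":0,"ty":0,"tz":15,"rx":0,"ry":0,"rz":0,"jaw":1},{"tx":0,"ty":0,"tz":10,"rx":0,"ry":0,"rz":0,"jaw":1},{"tx":0,"ty":0,"tz":5,"rx":0,"ry":0,"rz":0,"jaw":1},{"tx":0,"ty":0,"tz":0,"rx":0,"ry":0,"rz":0,"jaw":1}]'
```

```text
clock: 14.9
tcp_pos: [0.5901, 0.2547, 0.2631]
tool_rot: [-2.053, -2.372, 0.007]
wrist_force: [-0.2, -0.3, 0.0]
opening: -0.0
gripper_force: 0.0
clock: 15.7
tcp_pos: [0.5919, 0.2521, 0.2032]
tool_rot: [-2.059, -2.371, 0.003]
wrist_force: [0.5, 0.3, 0.1]
opening: -0.0002
gripper_force: 0.0
```

```bash
python3 -m pendant '[{"tx":-5,"ty":0,"tz":0,"rx":0,"ry":0,"rz":0,"jaw":1},{"tx":-7,"ty":0,"tz":0,"rx":0,"ry":0,"rz":0,"jaw":1},{"tx":-5,"ty":0,"tz":0,"rx":0,"ry":0,"rz":0,"jaw":1},{"tx":-5,"ty":0,"tz":0,"rx":0,"ry":0,"rz":0,"jaw":1},{"tx":-5,"ty":0,"tz":0,"rx":0,"ry":0,"rz":0,"jaw":1},{"tx":-5,"ty":0,"tz":0,"rx":0,"ry":0,"rz":0,"jaw":1},{"tx":-6,"ty":0,"tz":0,"rx":0,"ry":0,"rz":0,"jaw":1},{"tx":-6,"ty":0,"tz":0,"rx":0,"ry":0,"rz":0,"jaw":1}]'
python3 -m pendant '[{"tx":-8,"ty":0,"tz":0,"rx":0,"ry":0,"rz":0,"jaw":1},{"tx":-8,"ty":0,"tz":0,"rx":0,"ry":0,"rz":0,"jaw":1},{"tx":-8,"ty":0,"tz":0,"rx":0,"ry":0,"rz":0,"jaw":1},{"tx":-8,"ty":0,"tz":0,"rx":0,"ry":0,"rz":0,"jaw":1},{"tx":-8,"ty":0,"tz":0,"rx":0,"ry":0,"rz":0,"jaw":1},{"tx":-8,"ty":0,"tz":0,"rx":0,"ry":0,"rz":0,"jaw":1},{"tx":-8,"ty":0,"tz":0,"rx":0,"ry":0,"rz":0,"jaw":1},{"tx":-8,"ty":0,"tz":0,"rx":0,"ry":0,"rz":0,"jaw":1}]'
```

```text
clock: 16.5
tcp_pos: [0.5987, 0.209, 0.2048]
tool_rot: [-2.059, -2.372, -0.002]
wrist_force: [-0.0, 3.0, 0.5]
opening: 0.0001
gripper_force: 1.2
clock: 17.3
tcp_pos: [0.6077, 0.1448, 0.2047]
tool_rot: [-2.059, -2.372, 0.0]
wrist_force: [-1.1, 2.2, 1.1]
opening: 0.0002
gripper_force: 1.2
```

```bash
python3 -m pendant '[{"tx":-8,"ty":0,"tz":0,"rx":0,"ry":0,"rz":0,"jaw":1},{"tx":-8,"ty":0,"tz":0,"rx":0,"ry":0,"rz":0,"jaw":1},{"tx":-8,"ty":0,"tz":0,"rx":0,"ry":0,"rz":0,"jaw":1},{"tx":-8,"ty":0,"tz":0,"rx":0,"ry":0,"rz":0,"jaw":1},{"tx":-8,"ty":0,"tz":0,"rx":0,"ry":0,"rz":0,"jaw":1},{"tx":-6,"ty":0,"tz":0,"rx":0,"ry":0,"rz":0,"jaw":1},{"tx":-4,"ty":0,"tz":0,"rx":0,"ry":0,"rz":0,"jaw":1},{"tx":-2,"ty":0,"tz":0,"rx":0,"ry":0,"rz":0,"jaw":1}]'
python3 -m pendant '[{"tx":-1,"ty":0,"tz":0,"rx":0,"ry":0,"rz":0,"jaw":1},{"tx":-1,"ty":0,"tz":0,"rx":0,"ry":0,"rz":0,"jaw":1},{"tx":-1,"ty":0,"tz":0,"rx":0,"ry":0,"rz":0,"jaw":1},{"tx":-1,"ty":0,"tz":0,"rx":0,"ry":0,"rz":0,"jaw":1},{"tx":-1,"ty":0,"tz":0,"rx":0,"ry":0,"rz":0,"jaw":1},{"tx":-1,"ty":0,"tz":0,"rx":0,"ry":0,"rz":0,"jaw":1},{"tx":-1,"ty":0,"tz":0,"rx":0,"ry":0,"rz":0,"jaw":1},{"tx":0,"ty":0,"tz":0,"rx":0,"ry":0,"rz":0,"jaw":1}]'
```

```text
clock: 18.1
tcp_pos: [0.6151, 0.0934, 0.2046]
tool_rot: [-2.06, -2.372, 0.0]
wrist_force: [-2.0, 1.5, 0.8]
opening: 0.0001
gripper_force: 1.0
clock: 18.9
tcp_pos: [0.616, 0.0868, 0.2046]
tool_rot: [-2.06, -2.372, 0.001]
wrist_force: [-1.1, 1.2, -0.3]
opening: -0.0001
gripper_force: 0.8
```

```bash
python3 -m pendant '[{"tx":-0.8,"ty":0,"tz":0,"rx":0,"ry":0,"rz":0,"jaw":1},{"tx":-0.8,"ty":0,"tz":0,"rx":0,"ry":0,"rz":0,"jaw":1},{"tx":-0.8,"ty":0,"tz":0,"rx":0,"ry":0,"rz":0,"jaw":1},{"tx":-0.8,"ty":0,"tz":0,"rx":0,"ry":0,"rz":0,"jaw":1},{"tx":0,"ty":0,"tz":0,"rx":0,"ry":0,"rz":0,"jaw":1},{"tx":0,"ty":0,"tz":0,"rx":0,"ry":0,"rz":0,"jaw":1},{"tx":0,"ty":0,"tz":0,"rx":0,"ry":0,"rz":0,"jaw":1},{"tx":0,"ty":0,"tz":0,"rx":0,"ry":0,"rz":0,"jaw":1}]'
```

```text
clock: 19.7
tcp_pos: [0.6167, 0.0837, 0.2048]
tool_rot: [2.059, 2.372, 0.0]
wrist_force: [0.3, 0.2, -0.7]
opening: -0.0003
gripper_force: 0.5
```

```bash
python3 -m pendant '[{"tx":-0.8,"ty":0,"tz":0,"rx":0,"ry":0,"rz":0,"jaw":1},{"tx":-0.8,"ty":0,"tz":0,"rx":0,"ry":0,"rz":0,"jaw":1},{"tx":-0.8,"ty":0,"tz":0,"rx":0,"ry":0,"rz":0,"jaw":1},{"tx":-0.8,"ty":0,"tz":0,"rx":0,"ry":0,"rz":0,"jaw":1},{"tx":-0.8,"ty":0,"tz":0,"rx":0,"ry":0,"rz":0,"jaw":1},{"tx":0,"ty":0,"tz":0,"rx":0,"ry":0,"rz":0,"jaw":1},{"tx":0,"ty":0,"tz":0,"rx":0,"ry":0,"rz":0,"jaw":1},{"tx":0,"ty":0,"tz":0,"rx":0,"ry":0,"rz":0,"jaw":1}]'
```

```text
clock: 20.5
tcp_pos: [0.6172, 0.0797, 0.2048]
tool_rot: [2.059, 2.372, 0.0]
wrist_force: [1.6, 1.5, -0.7]
opening: -0.0
gripper_force: 0.6
```

```bash
python3 -m pendant '[{"tx":-0.6,"ty":0,"tz":0,"rx":0,"ry":0,"rz":0,"jaw":1},{"tx":-0.6,"ty":0,"tz":0,"rx":0,"ry":0,"rz":0,"jaw":1},{"tx":-0.6,"ty":0,"tz":0,"rx":0,"ry":0,"rz":0,"jaw":1},{"tx":-0.6,"ty":0,"tz":0,"rx":0,"ry":0,"rz":0,"jaw":1},{"tx":0,"ty":0,"tz":0,"rx":0,"ry":0,"rz":0,"jaw":1},{"tx":0,"ty":0,"tz":0,"rx":0,"ry":0,"rz":0,"jaw":1},{"tx":0,"ty":0,"tz":0,"rx":0,"ry":0,"rz":0,"jaw":1},{"tx":0,"ty":0,"tz":0,"rx":0,"ry":0,"rz":0,"jaw":1}]'
```

```text
clock: 21.3
tcp_pos: [0.6174, 0.0774, 0.2048]
tool_rot: [2.059, 2.372, -0.0]
wrist_force: [1.1, 1.9, 0.0]
opening: 0.0
gripper_force: 0.7
```

```bash
python3 -m pendant '[{"tx":-0.6,"ty":0,"tz":0,"rx":0,"ry":0,"rz":0,"jaw":1},{"tx":-0.6,"ty":0,"tz":0,"rx":0,"ry":0,"rz":0,"jaw":1},{"tx":-0.6,"ty":0,"tz":0,"rx":0,"ry":0,"rz":0,"jaw":1},{"tx":-0.6,"ty":0,"tz":0,"rx":0,"ry":0,"rz":0,"jaw":1},{"tx":0,"ty":0,"tz":0,"rx":0,"ry":0,"rz":0,"jaw":1},{"tx":0,"ty":0,"tz":0,"rx":0,"ry":0,"rz":0,"jaw":1},{"tx":0,"ty":0,"tz":0,"rx":0,"ry":0,"rz":0,"jaw":1},{"tx":0,"ty":0,"tz":0,"rx":0,"ry":0,"rz":0,"jaw":1}]'
```

```text
clock: 22.1
tcp_pos: [0.6177, 0.0753, 0.2048]
tool_rot: [-2.059, -2.372, -0.0]
wrist_force: [0.5, 3.5, 0.0]
opening: 0.0001
gripper_force: 1.5
```

```bash
python3 -m pendant '[{"tx":-0.5,"ty":0,"tz":0,"rx":0,"ry":0,"rz":0,"jaw":1},{"tx":-0.5,"ty":0,"tz":0,"rx":0,"ry":0,"rz":0,"jaw":1},{"tx":-0.5,"ty":0,"tz":0,"rx":0,"ry":0,"rz":0,"jaw":1},{"tx":0,"ty":0,"tz":0,"rx":0,"ry":0,"rz":0,"jaw":1},{"tx":0,"ty":0,"tz":0,"rx":0,"ry":0,"rz":0,"jaw":1},{"tx":0,"ty":0,"tz":0,"rx":0,"ry":0,"rz":0,"jaw":1},{"tx":0,"ty":0,"tz":0,"rx":0,"ry":0,"rz":0,"jaw":1},{"tx":0,"ty":0,"tz":0,"rx":0,"ry":0,"rz":0,"jaw":1}]'
```

```text
clock: 22.9
tcp_pos: [0.6177, 0.0753, 0.2048]
tool_rot: [-2.057, -2.372, -0.003]
wrist_force: [-0.2, 5.1, 1.4]
opening: 0.0001
gripper_force: 3.4
```

```bash
python3 -m pendant '[{"tx":-0.5,"ty":0,"tz":0,"rx":0,"ry":0,"rz":0,"jaw":1},{"tx":-0.5,"ty":0,"tz":0,"rx":0,"ry":0,"rz":0,"jaw":1},{"tx":-0.5,"ty":0,"tz":0,"rx":0,"ry":0,"rz":0,"jaw":1},{"tx":0,"ty":0,"tz":0,"rx":0,"ry":0,"rz":0,"jaw":1},{"tx":0,"ty":0,"tz":0,"rx":0,"ry":0,"rz":0,"jaw":1},{"tx":0,"ty":0,"tz":0,"rx":0,"ry":0,"rz":0,"jaw":1},{"tx":0,"ty":0,"tz":0,"rx":0,"ry":0,"rz":0,"jaw":1},{"tx":0,"ty":0,"tz":0,"rx":0,"ry":0,"rz":0,"jaw":1}]'
python3 - <<'E'
from h import *
np.set_printoptions(precision=4,suppress=True)
# button in world from turntable: unit coords (-74,90)-(30,-80) = (-104,170)
a=np.radians(8.28);B=np.array([.62,.0598])+np.array([[np.cos(a),-np.sin(a)],[np.sin(a),np.cos(a)]])@[-.104,.170]
T=cal("top");print(B,[atz(T,(220.2,254.3),z) for z in(.06,.07)])
g=get_state()["tcp_pos"];print(g,totool([*(B-g[:2]),0]))
E
```

```text
clock: 23.7
tcp_pos: [0.6177, 0.0752, 0.2048]
tool_rot: [-2.055, -2.371, -0.006]
wrist_force: [-0.8, 10.3, 1.2]
opening: -0.0004
gripper_force: 5.1
[0.4926 0.2131] [array([0.4943, 0.2123, 0.06  ]), array([0.4948, 0.2103, 0.07  ])]
[0.6177 0.0752 0.2048] [ 154.1471 -104.3235    0.7942]
```

```bash
python3 -m pendant '[{"tx":2,"ty":0,"tz":0,"rx":0,"ry":0,"rz":0,"jaw":1},{"tx":6,"ty":0,"tz":0,"rx":0,"ry":0,"rz":0,"jaw":1},{"tx":2,"ty":0,"tz":-10,"rx":0,"ry":0,"rz":0,"jaw":1},{"tx":0,"ty":0,"tz":-20,"rx":0,"ry":0,"rz":0,"jaw":1},{"tx":0,"ty":0,"tz":-20,"rx":0,"ry":0,"rz":0,"jaw":1},{"tx":0,"ty":-10,"tz":-10,"rx":0,"ry":0,"rz":0,"jaw":1},{"tx":10,"ty":-20,"tz":0,"rx":0,"ry":0,"rz":0,"jaw":1},{"tx":15,"ty":-20,"tz":0,"rx":0,"ry":0,"rz":0,"jaw":1}]'
python3 -m pendant '[{"tx":20,"ty":-20,"tz":0,"rx":0,"ry":0,"rz":0,"jaw":1},{"tx":20,"ty":-20,"tz":0,"rx":0,"ry":0,"rz":0,"jaw":1},{"tx":15,"ty":-10,"tz":0,"rx":0,"ry":0,"rz":0,"jaw":1},{"tx":6,"ty":-4,"tz":5,"rx":0,"ry":0,"rz":0,"jaw":1},{"tx":0,"ty":0,"tz":10,"rx":0,"ry":0,"rz":0,"jaw":1},{"tx":0,"ty":0,"tz":10,"rx":0,"ry":0,"rz":0,"jaw":1},{"tx":0,"ty":0,"tz":5,"rx":0,"ry":0,"rz":0,"jaw":1},{"tx":0,"ty":0,"tz":0,"rx":0,"ry":0,"rz":0,"jaw":1}]'
python3 - <<'E'
from h import *
look("pics/w8.png",{"btn.06":[.4935,.2125,.06],"btn.07":[.4935,.2125,.07]})
im=cv2.imread("pics/w8.png");hsv=cv2.cvtColor(im,cv2.COLOR_BGR2HSV)
m=cv2.inRange(hsv,(172,150,60),(180,255,255))|cv2.inRange(hsv,(0,200,60),(3,255,255));k,l,st,ce=cv2.connectedComponentsWithStats(m)
i=1+st[1:,4].argmax();print(st[i],ce[i]);C=ld("pics/w8.npz")
print(tri(C,ce[i],cal("top"),(220.2,254.3)),[atz(C,ce[i],z) for z in(.055,.065,.075)])
save("scene","pics/scene2.png")
s=cv2.imread("pics/scene2.png"); cv2.imwrite("pics/c8.png",np.hstack([im[:,120:520],cv2.resize(s[90:230,250:390],(400,400),interpolation=cv2.INTER_CUBIC)]))
E
```

```text
clock: 24.5
tcp_pos: [0.5629, 0.0987, 0.2653]
tool_rot: [2.061, 2.37, -0.001]
wrist_force: [-0.2, -0.1, 0.1]
opening: -0.0001
gripper_force: 0.0
clock: 25.3
tcp_pos: [0.5013, 0.1519, 0.2327]
tool_rot: [-2.059, -2.37, 0.004]
wrist_force: [-0.3, 0.1, -0.3]
opening: 0.0001
gripper_force: 0.0
25.3 [0.5013 0.1519 0.2327] R [-0.1395  0.9902 -0.0034  0.9902  0.1395 -0.0007 -0.0002 -0.0035 -1.    ] cam [0.4909 0.2293 0.3667]
btn.06 [326.0248 126.7271]
btn.07 [326.0323 127.3295]
[312 118  31  26 277] [327.0542 131.6029]
(array([0.495 , 0.2091, 0.0758]), np.float64(0.00013708294328488525)) [array([0.4952, 0.2077, 0.055 ]), array([0.4951, 0.2084, 0.065 ]), array([0.4949, 0.2091, 0.075 ])]
```

View pics/c8.png

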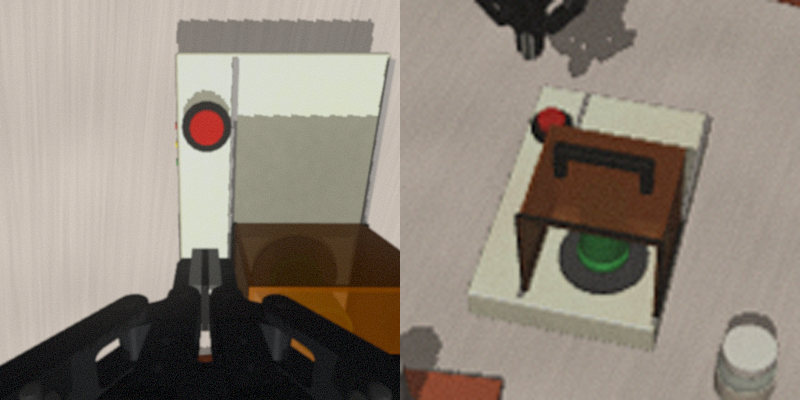

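The w8 picture shows the red button centred at (326,127.5), as predicted for (0.4935, 0.2125). The scene crop shows the hood over the standing green beaker.

```bash
python3 -m pendant '[{"tx":10,"ty":0,"tz":0,"rx":0,"ry":0,"rz":0,"jaw":1},{"tx":18,"ty":0,"tz":5,"rx":0,"ry":0,"rz":0,"jaw":1},{"tx":18,"ty":1,"tz":20,"rx":0,"ry":0,"rz":0,"jaw":1},{"tx":11,"ty":0,"tz":25,"rx":0,"ry":0,"rz":0,"jaw":1},{"tx":4,"ty":0,"tz":30,"rx":0,"ry":0,"rz":0,"jaw":1},{"tx":0,"ty":0,"tz":25,"rx":0,"ry":0,"rz":0,"jaw":1},{"tx":0,"ty":0,"tz":15,"rx":0,"ry":0,"rz":0,"jaw":1},{"tx":0,"ty":0,"tz":5,"rx":0,"ry":0,"rz":0,"jaw":1}]'
python3 -m pendant '[{"tx":0,"ty":0,"tz":0,"rx":0,"ry":0,"rz":0,"jaw":1},{"tx":0,"ty":0,"tz":2,"rx":0,"ry":0,"rz":0,"jaw":1},{"tx":0,"ty":0,"tz":2,"rx":0,"ry":0,"rz":0,"jaw":1},{"tx":0,"ty":0,"tz":2,"rx":0,"ry":0,"rz":0,"jaw":1},{"tx":0,"ty":0,"tz":2,"rx":0,"ry":0,"rz":0,"jaw":1},{"tx":0,"ty":0,"tz":2,"rx":0,"ry":0,"rz":0,"jaw":1},{"tx":0,"ty":0,"tz":2,"rx":0,"ry":0,"rz":0,"jaw":1},{"tx":0,"ty":0,"tz":0,"rx":0,"ry":0,"rz":0,"jaw":1}]'
```

```text
clock: 26.2
tcp_pos: [0.4928, 0.2135, 0.1079]
tool_rot: [-2.058, -2.371, 0.004]
wrist_force: [-0.3, -0.1, -0.7]
opening: 0.0002
gripper_force: 0.0
clock: 27.0
tcp_pos: [0.4938, 0.2131, 0.0973]
tool_rot: [-2.059, -2.372, 0.001]
wrist_force: [-0.5, 0.2, 0.1]
opening: -0.0004
gripper_force: 0.0
```

```bash
python3 -m pendant '[{"tx":0,"ty":0,"tz":2,"rx":0,"ry":0,"rz":0,"jaw":1},{"tx":0,"ty":0,"tz":2,"rx":0,"ry":0,"rz":0,"jaw":1},{"tx":0,"ty":0,"tz":2,"rx":0,"ry":0,"rz":0,"jaw":1},{"tx":0,"ty":0,"tz":2,"rx":0,"ry":0,"rz":0,"jaw":1},{"tx":0,"ty":0,"tz":1,"rx":0,"ry":0,"rz":0,"jaw":1},{"tx":0,"ty":0,"tz":1,"rx":0,"ry":0,"rz":0,"jaw":1},{"tx":0,"ty":0,"tz":0,"rx":0,"ry":0,"rz":0,"jaw":1},{"tx":0,"ty":0,"tz":0,"rx":0,"ry":0,"rz":0,"jaw":1}]'
```

```text
clock: 27.8
tcp_pos: [0.4941, 0.2132, 0.0877]
tool_rot: [2.059, 2.372, 0.0]
wrist_force: [-0.5, -0.1, 0.6]
opening: -0.0002
gripper_force: 0.0
```

```bash
python3 -m pendant '[{"tx":0,"ty":0,"tz":1,"rx":0,"ry":0,"rz":0,"jaw":1},{"tx":0,"ty":0,"tz":1,"rx":0,"ry":0,"rz":0,"jaw":1},{"tx":0,"ty":0,"tz":1,"rx":0,"ry":0,"rz":0,"jaw":1},{"tx":0,"ty":0,"tz":1,"rx":0,"ry":0,"rz":0,"jaw":1},{"tx":0,"ty":0,"tz":0,"rx":0,"ry":0,"rz":0,"jaw":1},{"tx":0,"ty":0,"tz":0,"rx":0,"ry":0,"rz":0,"jaw":1},{"tx":0,"ty":0,"tz":0,"rx":0,"ry":0,"rz":0,"jaw":1},{"tx":0,"ty":0,"tz":0,"rx":0,"ry":0,"rz":0,"jaw":1}]'
```

```text
clock: 28.6
tcp_pos: [0.4941, 0.2132, 0.0837]
tool_rot: [2.059, 2.372, 0.0]
wrist_force: [-0.3, -1.0, -0.5]
opening: 0.0001
gripper_force: 0.0
```

```bash
python3 -m pendant '[{"tx":0,"ty":0,"tz":1,"rx":0,"ry":0,"rz":0,"jaw":1},{"tx":0,"ty":0,"tz":1,"rx":0,"ry":0,"rz":0,"jaw":1},{"tx":0,"ty":0,"tz":1,"rx":0,"ry":0,"rz":0,"jaw":1},{"tx":0,"ty":0,"tz":1,"rx":0,"ry":0,"rz":0,"jaw":1},{"tx":0,"ty":0,"tz":1,"rx":0,"ry":0,"rz":0,"jaw":1},{"tx":0,"ty":0,"tz":0,"rx":0,"ry":0,"rz":0,"jaw":1},{"tx":0,"ty":0,"tz":0,"rx":0,"ry":0,"rz":0,"jaw":1},{"tx":0,"ty":0,"tz":0,"rx":0,"ry":0,"rz":0,"jaw":1}]'
```

```text
clock: 29.4
tcp_pos: [0.4941, 0.2132, 0.0787]
tool_rot: [2.059, 2.372, 0.0]
wrist_force: [-1.0, 0.1, 0.8]
opening: 0.0001
gripper_force: 0.0
```

```bash
python3 -m pendant '[{"tx":0,"ty":0,"tz":1,"rx":0,"ry":0,"rz":0,"jaw":1},{"tx":0,"ty":0,"tz":1,"rx":0,"ry":0,"rz":0,"jaw":1},{"tx":0,"ty":0,"tz":1,"rx":0,"ry":0,"rz":0,"jaw":1},{"tx":0,"ty":0,"tz":1,"rx":0,"ry":0,"rz":0,"jaw":1},{"tx":0,"ty":0,"tz":0,"rx":0,"ry":0,"rz":0,"jaw":1},{"tx":0,"ty":0,"tz":0,"rx":0,"ry":0,"rz":0,"jaw":1},{"tx":0,"ty":0,"tz":0,"rx":0,"ry":0,"rz":0,"jaw":1},{"tx":0,"ty":0,"tz":0,"rx":0,"ry":0,"rz":0,"jaw":1}]'
```

```text
clock: 30.2
tcp_pos: [0.4941, 0.2132, 0.0748]
tool_rot: [2.059, 2.372, 0.0]
wrist_force: [-1.0, -0.8, 2.5]
opening: 0.0002
gripper_force: 1.0
```

```bash
python3 -m pendant '[{"tx":0,"ty":0,"tz":1,"rx":0,"ry":0,"rz":0,"jaw":1},{"tx":0,"ty":0,"tz":1,"rx":0,"ry":0,"rz":0,"jaw":1},{"tx":0,"ty":0,"tz":1,"rx":0,"ry":0,"rz":0,"jaw":1},{"tx":0,"ty":0,"tz":1,"rx":0,"ry":0,"rz":0,"jaw":1},{"tx":0,"ty":0,"tz":1,"rx":0,"ry":0,"rz":0,"jaw":1},{"tx":0,"ty":0,"tz":0,"rx":0,"ry":0,"rz":0,"jaw":1},{"tx":0,"ty":0,"tz":0,"rx":0,"ry":0,"rz":0,"jaw":1},{"tx":0,"ty":0,"tz":0,"rx":0,"ry":0,"rz":0,"jaw":1}]'
```

```text
clock: 31.0
tcp_pos: [0.4941, 0.2132, 0.0698]
tool_rot: [2.059, 2.372, 0.0]
wrist_force: [-1.0, 0.6, 4.5]
opening: -0.0003
gripper_force: 2.2
```

```bash
python3 -m pendant '[{"tx":0,"ty":0,"tz":0.5,"rx":0,"ry":0,"rz":0,"jaw":1},{"tx":0,"ty":0,"tz":0.5,"rx":0,"ry":0,"rz":0,"jaw":1},{"tx":0,"ty":0,"tz":0.5,"rx":0,"ry":0,"rz":0,"jaw":1},{"tx":0,"ty":0,"tz":0,"rx":0,"ry":0,"rz":0,"jaw":1},{"tx":0,"ty":0,"tz":0,"rx":0,"ry":0,"rz":0,"jaw":1},{"tx":0,"ty":0,"tz":0,"rx":0,"ry":0,"rz":0,"jaw":1},{"tx":0,"ty":0,"tz":0,"rx":0,"ry":0,"rz":0,"jaw":1},{"tx":0,"ty":0,"tz":0,"rx":0,"ry":0,"rz":0,"jaw":1}]'
```

```text
clock: 31.8
tcp_pos: [0.4942, 0.2132, 0.069]
tool_rot: [2.059, 2.372, 0.0]
wrist_force: [-2.7, -1.7, 9.3]
opening: 0.0
gripper_force: 4.7
```

It has bottomed at 9 N, against 5 N from the spring. I'll push slightly more, then release and rise clear.

```bash
python3 -m pendant '[{"tx":0,"ty":0,"tz":0.5,"rx":0,"ry":0,"rz":0,"jaw":1},{"tx":0,"ty":0,"tz":0.3,"rx":0,"ry":0,"rz":0,"jaw":1},{"tx":0,"ty":0,"tz":0,"rx":0,"ry":0,"rz":0,"jaw":1},{"tx":0,"ty":0,"tz":0,"rx":0,"ry":0,"rz":0,"jaw":1},{"tx":0,"ty":0,"tz":0,"rx":0,"ry":0,"rz":0,"jaw":1},{"tx":0,"ty":0,"tz":0,"rx":0,"ry":0,"rz":0,"jaw":1},{"tx":0,"ty":0,"tz":0,"rx":0,"ry":0,"rz":0,"jaw":1},{"tx":0,"ty":0,"tz":0,"rx":0,"ry":0,"rz":0,"jaw":1}]'
python3 -m pendant '[{"tx":0,"ty":0,"tz":-2,"rx":0,"ry":0,"rz":0,"jaw":1},{"tx":0,"ty":0,"tz":-4,"rx":0,"ry":0,"rz":0,"jaw":1},{"tx":0,"ty":0,"tz":-6,"rx":0,"ry":0,"rz":0,"jaw":1},{"tx":0,"ty":0,"tz":-15,"rx":0,"ry":0,"rz":0,"jaw":1},{"tx":0,"ty":0,"tz":-25,"rx":0,"ry":0,"rz":0,"jaw":1},{"tx":0,"ty":0,"tz":-30,"rx":0,"ry":0,"rz":0,"jaw":1},{"tx":0,"ty":0,"tz":-30,"rx":0,"ry":0,"rz":0,"jaw":1},{"tx":0,"ty":0,"tz":-20,"rx":0,"ry":0,"rz":0,"jaw":1}]'
python3 -m pendant '[{"tx":0,"ty":-10,"tz":-10,"rx":0,"ry":0,"rz":0,"jaw":1},{"tx":0,"ty":-20,"tz":-10,"rx":0,"ry":0,"rz":0,"jaw":1},{"tx":0,"ty":-20,"tz":0,"rx":0,"ry":0,"rz":0,"jaw":1},{"tx":0,"ty":-10,"tz":0,"rx":0,"ry":0,"rz":0,"jaw":1},{"tx":0,"ty":0,"tz":0,"rx":0,"ry":0,"rz":0,"jaw":1},{"tx":0,"ty":0,"tz":0,"rx":0,"ry":0,"rz":0,"jaw":1},{"tx":0,"ty":0,"tz":0,"rx":0,"ry":0,"rz":0,"jaw":1},{"tx":0,"ty":0,"tz":0,"rx":0,"ry":0,"rz":0,"jaw":1}]'
python3 - <<'E'
from h import *
np.set_printoptions(precision=4,suppress=True)
save("scene","pics/scene3.png"); save("top","pics/top3.png")
s=cv2.imread("pics/scene3.png"); t=cv2.imread("pics/top3.png")
cv2.imwrite("pics/c9.png",np.hstack([cv2.resize(t[160:290,170:440],(400,193)),cv2.resize(s[90:300,210:400],(362,400))[:193] if 0 else cv2.resize(s[90:300,210:400],(175,193))]).repeat(1,0) if 0 else np.hstack([cv2.resize(t[160:290,175:435],(440,220)),cv2.resize(s[90:225,240:395],(253,220))]))
# hood handle home: expected at turntable + z
print(proj(cal("top"),[.62,.0598,.22]),proj(cal("scene"),[.62,.0598,.22]))
E
```

```text
clock: 32.6
tcp_pos: [0.4942, 0.2132, 0.0689]
tool_rot: [2.059, 2.373, -0.0]
wrist_force: [-5.0, -1.3, 13.0]
opening: 0.0001
gripper_force: 6.9
clock: 33.4
tcp_pos: [0.4948, 0.2134, 0.2014]
tool_rot: [2.059, 2.371, 0.003]
wrist_force: [0.1, -0.4, 0.1]
opening: 0.0002
gripper_force: 0.0
clock: 34.2
tcp_pos: [0.4353, 0.2047, 0.2192]
tool_rot: [-2.06, -2.372, 0.0]
wrist_force: [0.6, -0.4, -0.2]
opening: 0.0004
gripper_force: 0.0
[270.9502 205.7863] [321.5545 142.293 ]
```

View pics/c9.png

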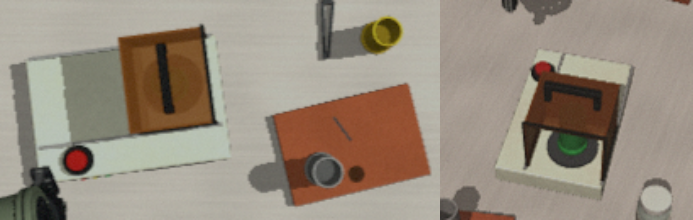

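The final views show the hood home over the upright beaker, with the handle at top (272,206) against a prediction of (271,206). The button is up, and the silver beaker, tweezers and jar are in place.

```bash
python3 -c "
from station import ticket
print(ticket.close_job())"
```

```text
the job is handed in; nothing more can be done
None
```

The job is handed in at about 34 s: the green beaker stands upright in the middle of the turntable, gripped at about 25 N per pad and set down at about 7 N. The hood was pushed to its end stop, and then the start button was pressed fully down and came back up. The silver beaker, tweezers and jar were not touched.

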